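# Shingle three glass tiles in the setting tray

### The arm

A 6-joint arm with a two-finger parallel gripper is mounted at the origin on the work surface. World frame = base frame: x ahead of the robot, y to its left, z up, the work surface at z = 0. Lengths are in mm, angles in rad, forces in N, time in s.
With the tool pointing down it reaches from about 275 to 725 mm from the base axis. Payload 5.6 kg.
Tool frame: the origin (TCP) lies at the very end of the fingers, on their centre line; the grasp point (between the pads) lies 19 mm behind it; z points along the fingers, y is the line along which they close (so a half turn about z gives the same grasp; the last joint's range is limited). The gripper opens to 85 mm and grips with 20 to 120 N. Pads are 22 mm wide; open, the fingers measure 114 mm over their backs; the gripper's body (76 mm by 85 mm) begins 54 mm behind the grasp point. The pads swing forward as they close: fully open they stand 13 mm farther back than shut.
Start: joints at [-0.939, 0.255, 0.108, 0, -1.424, -0.285], TCP at [186.959, -517.242, 191.683] pointing down, gripper open.
Joint ranges: [-2.95, 2.95], [-1.21, 1.97], [-1.09, 1.5], [-2.87, 1.71], [-2.94, -0.07], [-3.05, 3.05]. Speed limits (rad/s): [2.57, 2.57, 3.14, 3.14, 3.14, 3.14].

### API

Orientations are given as a unit quaternion [w, x, y, z].
In Python, from workcell import manip gives the robot as it stands. Calls block until the motion is done:
- manip.goto(position, orientation): joint-space move of the TCP to a pose.
- manip.movel(position, attitude=None, velocity=150, threshold=None): straight line of the TCP; attitude=None keeps the orientation; velocity is the mean speed in mm/s. With threshold (N) it stops when the force on the tool has changed by that much, and returns True; else False.
- manip.move_joints(angles): joint-space move.
- manip.move_gripper(opening, grasp_force=None): finger opening in mm; grasp_force is the grip in N (None keeps the last); returns when the fingers have stopped.
- manip.hold(seconds).
- manip.solve_ik(position, orientation): joint angles nearest the present ones, or None.
- manip.state(): the state.
- manip.camera(name): name is "scene" or "top" or "wrist"; returns the picture (480x640x3 uint8, red, green, blue); there is no depth.
- manip.calibration(name): a dict with "fov_y" (degrees; the focal length in pixels is half the picture's height over the tangent of half this angle, whatever the lens; pixels are square), "cx", "cy" (the principal point, pixels), "R" (3x3) and "t" (3): a world point X has camera coordinates R X + t; the wrist camera has in their place "mount" (4x4, takes a point from camera to tool coordinates, whose origin is the TCP and whose axes are the flange's). Camera axes: x right, y down, z forward; pixel columns grow to the right and rows downward; lengths in mm; the calibration is good to about 2 mm. A picture is of the moment at which its call begins: read the wrist's pose just before it. calibration takes no time and is no camera call.
A pose or a line that the arm cannot do raises manip.MotionError and nothing moves.
- manip.finish_job(): hands the job in; it is judged then, once.
The state is a dict: "time": time; "joint_positions": joint angles; "dq": joint speeds; "effort": joint torques, N m; "tcp_pos": TCP position; "ee_rot": TCP orientation; "contact_force": force on the tool from outside, world axes, zero at the start; "wrist_torque": the same for the moment, N m; "gripper_width": finger opening in mm; "grip_force": force on a finger pad.
Only numpy, scipy, OpenCV 4.12 (cv2) and the standard library are available. Lean on these libraries where they do the work, as an engineer would, in place of code of your own. Each camera call takes 0.05 s, during which the arm holds its last target. There are 200 camera calls.

### The job

Lay the three glass tiles on the runners of the setting tray as one straight shingled row, lengthwise and centred along the runners: first amber, flat with its end against the red end stop; then blue, its end lapped about 20 mm over amber's free end and its other end resting down on the runners; then green lapped the same way over blue. Set each tile down and let go of it before fetching the next, without dropping any, and leave the jar, marker and brush where they are.

Things in the scene. Friction and masses are not known exactly. Their poses are not given: they have to be found in the camera images.
- amber_c (a point): rigid amber-orange glass tile, 65 x 50 x 8 mm, about 65 g, starting flat on a fixed round cork puck (36 mm across, 15 mm high, centred under the tile). The point is the tile's centre, half-way up its thickness (4 mm from either face); x along its 65 mm length, y across its 50 mm width, z up through its faces. Both ends and both faces are alike.
- blue_c (a point): rigid deep blue glass tile, 65 x 50 x 8 mm, about 65 g, starting flat on a fixed round cork puck (36 mm across, 15 mm high, centred under the tile). The point is the tile's centre, half-way up its thickness (4 mm from either face); x along its 65 mm length, y across its 50 mm width, z up through its faces. Both ends and both faces are alike.
- green_c (a point): rigid dark green glass tile, 65 x 50 x 8 mm, about 65 g, starting flat on a fixed round cork puck (36 mm across, 15 mm high, centred under the tile). The point is the tile's centre, half-way up its thickness (4 mm from either face); x along its 65 mm length, y across its 50 mm width, z up through its faces. Both ends and both faces are alike.
- tray_start (a point): start of the row on the fixed tray: on the middle line, at the inner face of the red end stop, level with the runners' top (18 mm above the table). x along the runners away from the stop, y across, z up. A tile lapped 20 mm slopes about 10 degrees (end nearer the stop higher), its centre about 45 mm further along x than the one before and 10 mm above the runners' top.
- tray: fixed setting tray: dark steel plate 210 x 156 x 4 mm, rim 9 mm above the table on both sides and far end. Two aluminium runners along x from the stop, 180 mm long, tops 18 mm above the table, 28 mm over their outer sides: a centred tile overhangs 11 mm each side. Red stop 10 mm thick, 80 wide, 14 above the runners. Origin: centre of its underside, 85 mm from the stop's inner face; x away from the stop.
- amber: the amber tile; origin at the centre of one of its large faces (the underside at the start), axes as for amber_c
- blue: the blue tile; origin at the centre of one of its large faces (the underside at the start), axes as for blue_c
- green: the green tile; origin at the centre of one of its large faces (the underside at the start), axes as for green_c
- jar: bystander: loose glass jar of rust-red powder with a steel cap, 60 mm across, 72 mm tall; origin at the centre of its underside
- marker: bystander: loose white marker pen with a black cap, 130 mm long, 16 mm thick; origin on its underside near the middle, x towards the cap
- brush: bystander: loose wooden bench brush with tan bristles, 255 mm long, 45 mm wide, 48 mm tall; origin at its underside, x from handle to bristles
Mind the look-alikes: they are no part of the job. Of the things like the blue, leave any that is pink; of the rest the larger one is meant. There is more than one size of the green; the job needs the larger.

How it is judged (in metres and radians):
On the way, in this order (a step that is already met when the one before it is completed fails the run):
1. amber lies flat on the runners against the stop, let go (x of amber_c in the frame of tray_start between 0.03 and 0.0395 m and z of amber_c in the frame of tray_start between 0.002 and 0.006 m and angle between amber_c's own z axis and vertical below 0.05 rad and y of amber_c in the frame of tray_start between -0.01 and 0.01 m and angle between the y axis of amber_c and the y axis of tray_start, either way round below 0.14 rad and contact force between amber and the fingers below 0.05 N and linear speed of amber below 0.02 m/s), for 0.2 s.
2. blue is lapped over amber, which is still in place, let go (all of step 1 and x of blue_c in the frame of tray_start above 0.064 m and horizontal distance between blue_c and amber_c between 0.0365 and 0.0535 m and z of blue_c in the frame of tray_start between 0.006 and 0.015 m and angle between blue_c's own z axis and vertical between 0.1 and 0.32 rad and y of blue_c in the frame of tray_start between -0.01 and 0.01 m and angle between the y axis of blue_c and the y axis of tray_start, either way round below 0.14 rad and contact force between blue and the fingers below 0.05 N and linear speed of blue below 0.02 m/s), for 0.2 s.
3. green is lapped over blue, let go (all of step 2 and x of green_c in the frame of tray_start above 0.1 m and horizontal distance between green_c and blue_c between 0.0365 and 0.0535 m and z of green_c in the frame of tray_start between 0.006 and 0.015 m and angle between green_c's own z axis and vertical between 0.1 and 0.32 rad and y of green_c in the frame of tray_start between -0.01 and 0.01 m and angle between the y axis of green_c and the y axis of tray_start, either way round below 0.14 rad and contact force between green and the fingers below 0.05 N and linear speed of green below 0.02 m/s), for 0.2 s.
At the end, for the whole second after the job is handed in: Amber flat on the runners, within 7 mm of the stop; blue lapped over amber and green over blue, centres 36.5 to 53.5 mm apart, sloping 6 to 18 degrees with the far end on the runners; each tile within 10 mm of the middle line and 8 degrees of straight, let go, at rest (all of step 3); the robot touches nothing.
It fails at once if a tile is dropped or thrown (faster than 0.6 m/s while not held) ((linear speed of amber above 0.6 m/s and contact force between amber and the fingers below 0.05 N) or (linear speed of blue above 0.6 m/s and contact force between blue and the fingers below 0.05 N) or (linear speed of green above 0.6 m/s and contact force between green and the fingers below 0.05 N)).
It fails at once if the jar is moved more than 20 mm (distance of jar from where it was at the start of the episode above 0.02 m).
It fails at once if the marker is moved more than 20 mm (distance of marker from where it was at the start of the episode above 0.02 m).
It fails at once if the brush is moved more than 20 mm (distance of brush from where it was at the start of the episode above 0.02 m).
It also fails if it takes over 66 s, if anything falls off the work surface, if the arm or the gripper's body presses on something with over 40 N, if the wrist force passes 120 N, or if a joint passes its speed limit or range.

## Working session

There is one attempt and no reset: what is moved stays moved. The work goes in short steps, each a Python script; the robot and the scene stay as the last script left them, time stands still between calls to the robot, and variables do not carry over. Pictures are saved under pics/ and viewed, at most 10 in all, crops included, and the job is handed in when it is done.

```bash
mkdir -p pics; ls; python3 - <<'E'
from workcell import manip
import cv2, numpy as np
for n in ("scene","top"):
    im=manip.camera(n); cv2.imwrite(f"pics/{n}0.png",im[:,:,::-1])
    print(n,manip.calibration(n))
print(manip.calibration("wrist")); print(manip.state())
E
```

```text
pics
scene {'fov_y': 50.58681801854292, 'cx': 324.2082187463692, 'cy': 240.63574381557478, 'R': array([[ 0.80396882,  0.59455572, -0.01173203],
       [ 0.34944036, -0.4882987 , -0.79965981],
       [-0.48117105,  0.63880191, -0.60033869]]), 't': array([-496.32817333, -126.79664238, 1520.3457163 ])}
top {'fov_y': 49.28140834051569, 'cx': 327.2609313935596, 'cy': 245.51373369976702, 'R': array([[-0.0183299 , -0.99914869, -0.03695819],
       [-0.98353191,  0.02466617, -0.17904345],
       [ 0.17980265,  0.03306771, -0.98314675]]), 't': array([ 113.73846663,  553.66550964, 1047.12099833])}
{'fov_y': 62.307544218783335, 'cx': 323.01127717750427, 'cy': 237.09597831309944, 'mount': array([[-2.12633437e-04, -9.62506862e-01, -2.71257249e-01,
         6.78396598e+01],
       [ 9.99999945e-01, -1.35698748e-04, -3.02378826e-04,
        -1.32735711e+00],
       [ 2.54232425e-04, -2.71257298e-01,  9.62506838e-01,
        -1.81918875e+02],
       [ 0.00000000e+00,  0.00000000e+00,  0.00000000e+00,
         1.00000000e+00]])}
{'time': 0.1, 'joint_positions': array([-9.39396921e-01,  2.55685388e-01,  1.07147897e-01, -3.91800512e-04,
       -1.42390512e+00, -2.84611457e-01]), 'dq': array([ 0.00071492, -0.00160975,  0.00221681,  0.00190673,  0.00081371,
       -0.00014866]), 'effort': array([-2.14853324e-03, -3.87607527e+01,  2.38475204e+01,  5.37795380e+00,
       -3.80809332e-03, -2.33325261e-05]), 'tcp_pos': array([ 186.80811372, -516.76974446,  190.89773639]), 'ee_rot': array([-1.90163414e-04, -1.72497956e-01,  9.85009513e-01,  8.23980850e-04]), 'contact_force': array([-0.07478669, -0.3129284 ,  0.24054192]), 'wrist_torque': array([ 0.02660803, -0.01512651, -0.02669398]), 'grip_force': 0.0, 'gripper_width': 85.2740872283818}
```

View pics/top0.png

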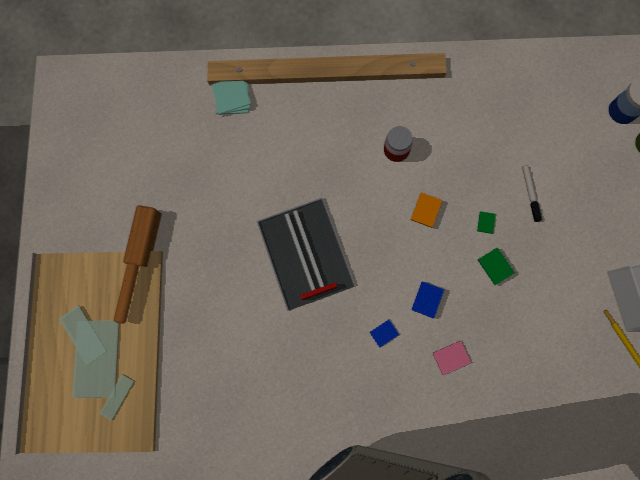

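View pics/scene0.png

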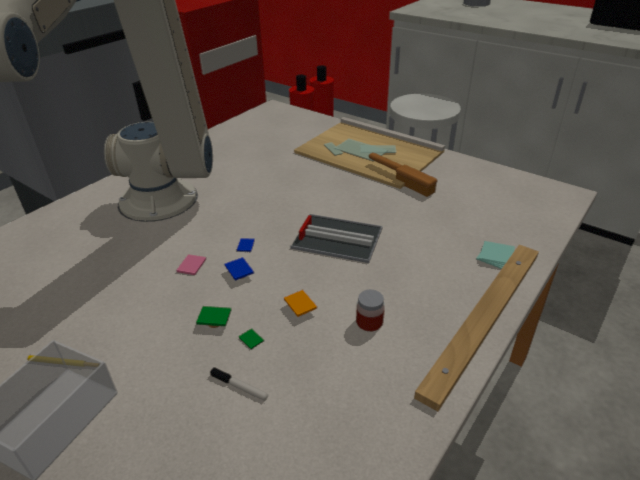

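The blue-like tiles are at (428,300), larger and blue, (385,334), smaller and blue, and (452,358), pink. I'll use (428,300). The green ones are at (496,266), larger, and (486,222), smaller, so I'll use (496,266). Amber is at (427,210). The jar is at (398,144), the marker at (532,194) and the brush at (138,260). The tray is at (306,254) with its red stop at (319,291). Next I'll measure these and check them in a crop.

```bash
cat > h.py <<'E'
from workcell import manip
import cv2, numpy as np
from scipy.spatial.transform import Rotation as R
def cam(name):
    c=manip.calibration(name)
    if name=="wrist":
        s=manip.state(); q=s["ee_rot"]
        M=np.eye(4); M[:3,:3]=R.from_quat(np.roll(q,-1)).as_matrix(); M[:3,3]=s["tcp_pos"]
        M=M@c["mount"]; Rc=M[:3,:3].T; t=-Rc@M[:3,3]
    else: Rc,t=c["R"],c["t"]
    im=manip.camera(name); f=240/np.tan(np.radians(c["fov_y"]/2))
    K=(f,c["cx"],c["cy"],Rc,t)
    return im,K
def ray(K,uv,z):
    f,cx,cy,Rc,t=K; uv=np.atleast_2d(uv).astype(float)
    d=np.c_[(uv[:,0]-cx)/f,(uv[:,1]-cy)/f,np.ones(len(uv))]@Rc; o=-Rc.T@t
    return o+d*((z-o[2])/d[:,2])[:,None]
def proj(K,X):
    f,cx,cy,Rc,t=K; p=Rc@np.asarray(X,float)+t
    return np.array([cx+f*p[0]/p[2],cy+f*p[1]/p[2]])
HUE=dict(amber=(8,22),blue=(110,130),green=(50,75),red=(-6,5))
def blobs(im,col,lo_s=150,lo_v=40,minA=60):
    h,s,v=cv2.split(cv2.cvtColor(im,cv2.COLOR_RGB2HSV)); a,b=HUE[col]
    hh=h.astype(int); hh=np.where(hh>170,hh-180,hh)
    m=((hh>=a)&(hh<=b)&(s>lo_s)&(v>lo_v)).astype(np.uint8)
    cs,_=cv2.findContours(m,cv2.RETR_EXTERNAL,cv2.CHAIN_APPROX_NONE)
    return sorted([c[:,0] for c in cs if cv2.contourArea(c)>minA],key=lambda c:-cv2.contourArea(c))
def rect(K,c,z):
    (x,y),(w,h),a=cv2.minAreaRect(ray(K,c,z)[:,:2].astype(np.float32))
    if w<h: w,h,a=h,w,a+90
    return np.array([x,y]),w,h,(a+90)%180-90
E
python3 - <<'E'
from h import *
im,K=cam("top")
for c in ("amber","blue","green","red"):
    for b in blobs(im,c)[:4]:
        print(c,b.mean(0).round(),[np.round(v,1) for v in rect(K,b,23 if c!="red" else 32)])
cr=cv2.resize(im[180:390,250:530],None,fx=2.8,fy=2.8,interpolation=cv2.INTER_CUBIC)
cv2.imwrite("pics/crop.png",cr[:,:,::-1])
for n,p in dict(tray_r1=(289,213),tray_r2=(299,211)).items(): print(n,ray(K,p,18).round(1))
E
```

```text
amber [135. 262.] [array([530.8, 520.8]), np.float64(258.2), np.float64(57.8), np.float64(-11.3)]
amber [426. 210.] [array([ 635.4, -113.5]), np.float64(66.2), np.float64(50.0), np.float64(-22.4)]
blue [427. 299.] [array([ 441. , -105.8]), np.float64(64.7), np.float64(49.5), np.float64(-22.5)]
blue [384. 333.] [array([373.1, -12.5]), np.float64(48.1), np.float64(36.4), np.float64(-57.9)]
blue [616. 110.] [array([ 850.3, -541.2]), np.float64(55.9), np.float64(29.9), np.float64(14.5)]
green [496. 266.] [array([ 508.8, -253.6]), np.float64(63.6), np.float64(50.4), np.float64(30.2)]
green [486. 222.] [array([ 604.1, -239.6]), np.float64(44.1), np.float64(32.9), np.float64(-11.3)]
red [318. 291.] [array([463.4, 123.1]), np.float64(78.8), np.float64(12.4), np.float64(-71.0)]
tray_r1 [[637.  185.7  18. ]]
tray_r2 [[640.9 163.6  18. ]]
```

View pics/crop.png

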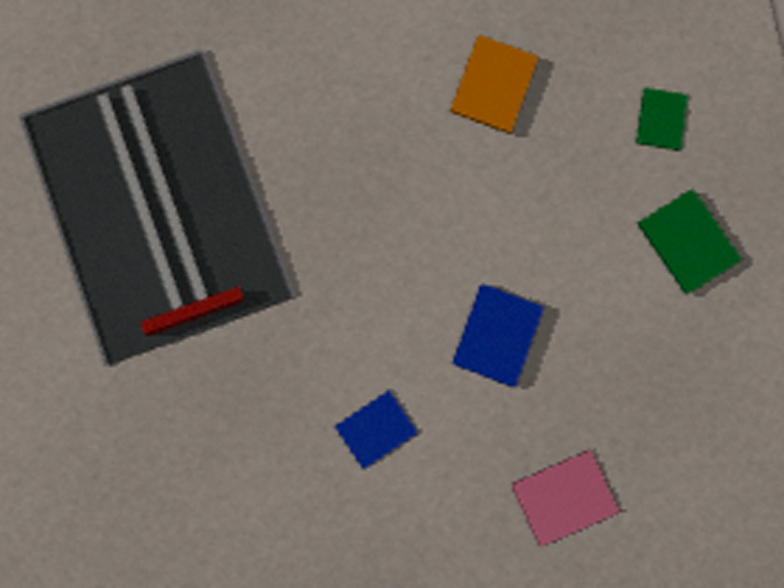

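```bash
cat >> h.py <<'E'
def down(psi,tilt=0.0):
    """tool x at heading psi (deg); tilt = pitch (rad) of the frame about its y as tile frame Ry"""
    return R.from_euler("z",psi,degrees=True)*R.from_euler("y",tilt)*R.from_euler("x",180,degrees=True)
def q(r): return np.roll(r.as_quat(),1)
def best(pos,opts):
    """among (label,rotation) the one with the smallest wrist angle"""
    c=[(abs(j[5]),i) for i,r in enumerate(opts) if (j:=manip.solve_ik(pos,q(r))) is not None]
    return min(c)[1]
E
python3 - <<'E'
from h import *
th=17.7; ctr=np.array([545,148,190.])
o=[th,th+180]; i=best(ctr,[down(a) for a in o])
manip.goto(ctr,q(down(o[i]))); manip.hold(.3)
im,K=cam("wrist"); cv2.imwrite("pics/tray.png",im[:,:,::-1])
print(o[i],manip.state()["time"],manip.state()["joint_positions"].round(2),manip.state()["tcp_pos"])
for b in blobs(im,"red",120)[:2]: print(b.mean(0),[np.round(v,1) for v in rect(K,b,32)])
E
```

```text
17.7 3.1667 [ 0.54  0.28  0.14  0.   -1.43  1.34] [545.07118164 147.78786356 190.02148223]
[321.80582524 291.95631068] [array([470.4, 124.1]), np.float64(79.0), np.float64(18.8), np.float64(-71.1)]
[626.88888889  18.97619048] [array([755.6, -31. ]), np.float64(34.9), np.float64(21.8), np.float64(29.8)]
```

View pics/tray.png

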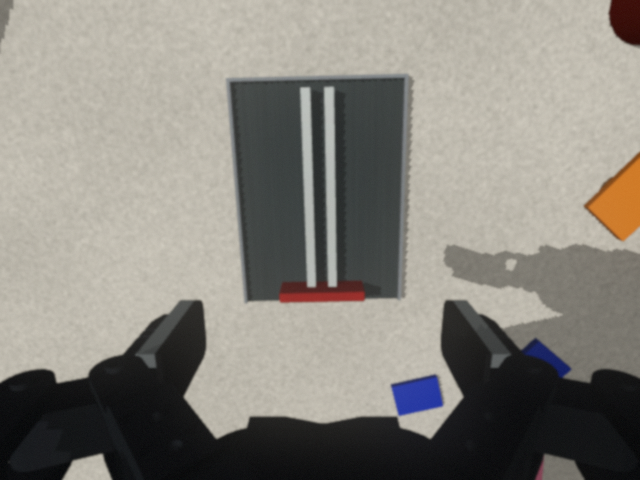

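The wrist view shows the tray with its red stop at (322,292). The runners go from about (306,88)/(329,88) to (311,287)/(332,287). I'll fit them numerically.

```bash
python3 - <<'E'
from h import *
im,K=cam("wrist")
hsv=cv2.cvtColor(im,cv2.COLOR_RGB2HSV)
m=((hsv[...,2]>110)&(hsv[...,1]<70)).astype(np.uint8)
m[:82]=0;m[292:]=0;m[:,:270]=0;m[:,370:]=0
mids=[]
for v in range(95,281,5):
    u=np.where(m[v])[0]
    if len(u)>4: mids.append((u.min()-.5,v)); mids.append((u.max()+.5,v))
P=ray(K,mids,18)[:,:2]; L,Rr=P[::2],P[1::2]; C=(L+Rr)/2
print("width",np.linalg.norm(L-Rr,axis=1).mean())
d=np.polyfit(C[:,0],C[:,1],1); th=np.arctan(d[0]); print("theta",np.degrees(th), "resid",np.abs(np.polyval(d,C[:,0])-C[:,1]).max())
rows=np.where(m.any(1))[0]; print("runner rows",rows.min(),rows.max())
e=np.array([np.cos(th),np.sin(th)]); n=np.array([-e[1],e[0]]); c0=np.array([C[:,0].mean(),np.polyval(d,C[:,0].mean())])
for v in (rows.min(),rows.max()+1):
    w=ray(K,[(318,v)],18)[0,:2]; print(v,(w-c0)@e)
r=blobs(im,"red",120)[0]; print("red rows",r[:,1].min(),r[:,1].max())
# red vertical transect at col 300 
print([tuple(im[v,296]) for v in range(278,306,2)])
for v in (r[:,1].max()+1,): print("outer top edge z32 s=",(ray(K,[(320,v)],32)[0,:2]-c0)@e)
print("c0",c0,"stop lateral",(rect(K,r,32)[0]-c0)@n)
E
```

```text
width 28.935329709601067
theta 18.903137828217016 resid 0.45963190096873063
runner rows 86 287
86 87.05773477335822
288 -94.99212202865925
red rows 282 301
[(np.uint8(67), np.uint8(71), np.uint8(70)), (np.uint8(69), np.uint8(69), np.uint8(67)), (np.uint8(74), np.uint8(46), np.uint8(44)), (np.uint8(78), np.uint8(36), np.uint8(34)), (np.uint8(78), np.uint8(39), np.uint8(35)), (np.uint8(78), np.uint8(38), np.uint8(34)), (np.uint8(81), np.uint8(40), np.uint8(35)), (np.uint8(99), np.uint8(40), np.uint8(39)), (np.uint8(140), np.uint8(48), np.uint8(44)), (np.uint8(149), np.uint8(49), np.uint8(43)), (np.uint8(150), np.uint8(48), np.uint8(44)), (np.uint8(149), np.uint8(54), np.uint8(49)), (np.uint8(161), np.uint8(124), np.uint8(116)), (np.uint8(184), np.uint8(178), np.uint8(167))]
outer top edge z32 s= -103.153399689953
c0 [558.00778007 154.1364475 ] stop lateral 0.06377247021549287
```

```bash
cat >> h.py <<'E'
TH=18.9; E=np.array([np.cos(np.radians(TH)),np.sin(np.radians(TH))]); START=np.r_[np.array([558.,154.1])-93.5*E,18.]
DROP=15.0   # TCP below the tile centre
def pick(col,xy,ang,sign=None):
    xy=np.array(xy,float)
    if sign is None:   # half turn choice: easiest wrist at pick and place
        o=[]
        for k in (0,180):
            a=manip.solve_ik(np.r_[xy,150],q(down(ang+k))); o.append(9 if a is None else abs(a[5]))
        sign=int(np.argmin(o))
    a=ang+180*sign
    manip.move_gripper(76)
    manip.goto(np.r_[xy,140],q(down(a))); manip.hold(.2)
    im,K=cam("wrist")
    c=[rect(K,b,23) for b in blobs(im,col,120)]
    c=[r for r in c if np.linalg.norm(r[0]-xy)<30 and r[1]>55][0]
    print("see",[np.round(v,1) for v in c])
    da=(c[3]-ang+90)%180-90; a+=da
    xy=c[0]
    manip.movel(np.r_[xy,90],q(down(a)),velocity=150)
    print("hit" if manip.movel(np.r_[xy,19-DROP],velocity=90,threshold=15) else "ok")
    manip.move_gripper(45,40); s=manip.state(); print("grip",s["gripper_width"],s["grip_force"],s["tcp_pos"].round(1))
    manip.movel(np.r_[xy,90],velocity=120)
    return a
def target(s,z,tilt,flip,dz=0,back=0):
    """TCP pose that puts the held tile's centre at x=s, z above the runners (+dz up)"""
    r=down(TH+180*flip,tilt if not flip else -tilt)
    c=START+np.r_[s*E,z+dz]
    return c+r.as_matrix()[:,2]*DROP,q(r)
E
python3 - <<'E'
from h import *
a=pick("amber",(635.4,-113.5),-22.4)
im,K=cam("wrist"); cv2.imwrite("pics/held.png",im[:,:,::-1])
s=manip.state(); print(a,s["time"],s["joint_positions"].round(2),s["gripper_width"],s["contact_force"])
for f in (0,1):
    p,qq=target(35.5,4,0,f,80); j=manip.solve_ik(p,qq); print(f,j if j is None else j.round(2))
E
```

```text
see [array([ 637.8, -115.4]), np.float64(63.9), np.float64(49.6), np.float64(-22.3)]
ok
grip 45.09010797003566 0.0 [ 637.8 -115.5    4.2]
-22.2752456665039 7.725 [ 0.06  0.49  0.2  -0.   -1.28  1.12] 45.36800317605191 [ 0.62752849 -0.31286    -0.21757666]
0 [ 0.56  0.26 -0.16  0.   -1.15  1.34]
1 [ 0.56  0.26 -0.16 -0.   -1.15 -1.8 ]
```

View pics/held.png

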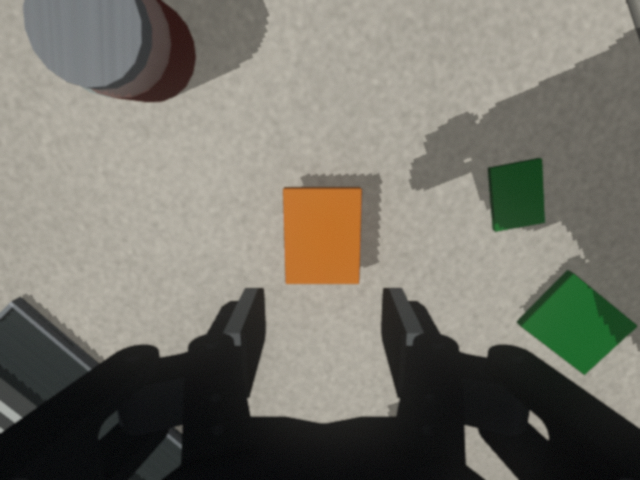

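The gripper closed to 45 mm without holding anything, and amber still lies at (322,236) on its puck. At this opening the pads stand further back than nominal, so they passed over the tile. I'll go lower with a smaller opening and check the width before lifting.

```bash
sed -i 's/^DROP=15.0/DROP=19.0/; s/manip.move_gripper(76)/manip.move_gripper(66)/; s/manip.move_gripper(45,40); s=/manip.move_gripper(40,45); s=/' h.py
sed -i 's/^    manip.movel(np.r_\[xy,90\],velocity=120)/    if s["gripper_width"]<47: raise SystemExit("no grip")\n    manip.movel(np.r_[xy,90],velocity=120)/' h.py
python3 - <<'E'
from h import *
a=pick("amber",(637.,-115.),-22.4)
s=manip.state(); print(a,s["time"],s["joint_positions"].round(2),s["gripper_width"],s["grip_force"],s["contact_force"])
im,K=cam("wrist"); cv2.imwrite("pics/held2.png",im[:,:,::-1])
E
```

```text
see [array([ 637.6, -115.3]), np.float64(64.6), np.float64(49.5), np.float64(-22.4)]
ok
grip 39.4478138425838 0.0 [ 6.377e+02 -1.153e+02  2.000e-01]no grip
```

```bash
python3 - <<'E'
from h import *
im,K=cam("wrist"); im2,K2=cam("scene")
u,v=proj(K2,(637,-115,20)).astype(int); print(u,v)
c=cv2.resize(im2[v-60:v+40,u-50:u+50],(400,400),interpolation=cv2.INTER_CUBIC)
w=cv2.resize(im,(400,300)); w=np.vstack([w,np.zeros((100,400,3),np.uint8)])
cv2.imwrite("pics/dbg.png",np.hstack([c,w])[:,:,::-1])
E
```

```text
300 301
```

View pics/dbg.png

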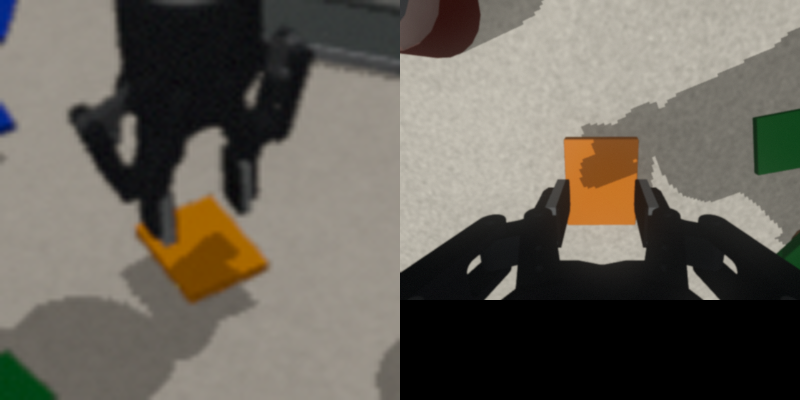

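The scene crop shows both fingertips at (165,243) and (242,210) still well above the tile, although the TCP reads z≈0. So the real fingertips end short of the reported TCP. I'll open, then feel slowly for the table around the tile to find the real offset.

```bash
python3 - <<'E'
from h import *
im,K=cam("scene")
for z in (25,35,45): print(z,ray(K,[(300.75,297.5)],z).round(1))
print(manip.calibration("wrist")["mount"][:3,3], manip.state()["time"])
manip.move_gripper(66); s=manip.state(); p=s["tcp_pos"].copy(); print(s["gripper_width"],s["contact_force"])
try:
    h=manip.movel([p[0],p[1],-42],velocity=25,threshold=5)
except manip.MotionError as e: print("err",e); h=None
s=manip.state(); print(h,s["tcp_pos"],s["contact_force"],s["time"])
im,K=cam("wrist"); im2,K2=cam("scene")
u,v=300,301
c=cv2.resize(im2[v-60:v+40,u-50:u+50],(400,400),interpolation=cv2.INTER_CUBIC)
w=im[160:460,120:520]; w=np.vstack([w,np.zeros((100,400,3),np.uint8)])
cv2.imwrite("pics/dbg2.png",np.hstack([c,w])[:,:,::-1])
E
```

```text
25 [[ 632.3 -107.7   25. ]]
35 [[ 639.3 -115.8   35. ]]
45 [[ 646.2 -123.9   45. ]]
[  70.17578842    0.42335435 -181.9164891 ] 10.7833
66.25528037978638 [-0.7591009   0.24592548  0.20351688]
False [ 637.69191151 -115.35981271  -41.83358903] [ 0.47456496 -0.8002796   0.3739741 ] 12.9917
```

View pics/dbg2.png

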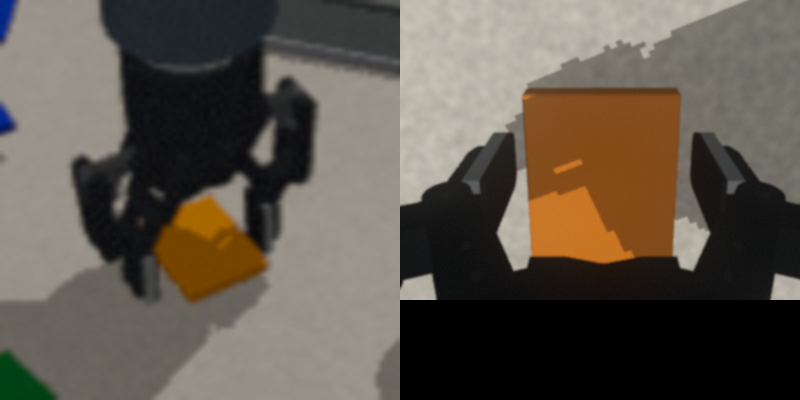

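The fingers now straddle the tile, with tips at (148,298) and (265,252) just above the table and the TCP reading −42 mm. So the real tips are about 40 mm short of the stated TCP. I'll raise it slightly and grip here, using the effective offset from now on.

```bash
sed -i 's/^DROP=19.0/DROP=56.0/' h.py
sed -i 's/np.r_\[xy,90\],/np.r_[xy,50],/g; s/np.r_\[xy,140\]/np.r_[xy,110]/' h.py
python3 - <<'E'
from h import *
p=manip.state()["tcp_pos"].copy()
manip.movel([p[0],p[1],-37],velocity=50)
manip.move_gripper(40,45); manip.hold(.1); s=manip.state(); print("grip",s["gripper_width"],s["grip_force"],s["contact_force"])
if s["gripper_width"]>47:
    manip.movel([p[0],p[1],40],velocity=120); s=manip.state(); print(s["gripper_width"],s["grip_force"],s["contact_force"],s["time"])
    im,K=cam("wrist")
    b=blobs(im,"amber",120)[0]; c=rect(K,b,40+DROP+4); print(c, p)
E
```

```text
grip 48.91600930054849 46.86816394329071 [-1.103413    0.4484498   2.82391609]
48.84293891184182 46.55091047286987 [-0.147696   -1.02514659 -1.07532195] 14.525
(array([ 640.10089111, -116.98908234]), 71.87590026855469, 49.964168548583984, -22.470191955566406) [ 637.65345924 -115.34947155  -41.86338833]
```

```bash
cat >> h.py <<'E'
def place(s,z,tilt,flip=0,lo=-4,thr=4,via=55):
    manip.goto(*target(s,z,tilt,flip,via))
    manip.movel(target(s,z,tilt,flip,3)[0],velocity=100); manip.hold(.15)
    h=manip.movel(target(s,z,tilt,flip,lo)[0],velocity=15,threshold=thr)
    st=manip.state(); print("contact",h,"dz",(st["tcp_pos"]-target(s,z,tilt,flip)[0]).round(2),st["contact_force"].round(1))
    manip.move_gripper(62); manip.hold(.2)
    p=manip.state()["tcp_pos"]
    r=target(s,z,tilt,flip)
    ax=-R.from_quat(np.roll(r[1],-1)).as_matrix()[:,2]
    manip.movel(p+ax*30,velocity=80); manip.movel(p+ax*30+[0,0,70],velocity=200)
    print("t",manip.state()["time"])
def tray_look(cols,zs):
    im,K=cam("wrist")
    for c,z in zip(cols,zs):
        for b in blobs(im,c,120):
            r=rect(K,b,z); d=r[0]-START[:2]
            s,y=d@E,d@[-E[1],E[0]]
            if -20<s<200 and abs(y)<60: print(c,"s,y",s.round(1),y.round(1),"size",round(r[1],1),round(r[2],1),"ang",round((r[3]-TH+90)%180-90,1))
    return im,K
E
python3 - <<'E'
from h import *
place(35.5,4,0)
tray_look(["amber","red"],[26,32])
E
```

```text
contact True dz [0.46 0.27 0.31] [-1.1 -0.2  5.3]
t 18.3333
amber s,y 35.1 -1.3 size 66.6 50.8 ang -0.2
red s,y 1.7 0.0 size 78.7 20.0 ang 90.0
```

```bash
python3 - <<'E'
from h import *
a=pick("blue",(441,-105.8),-22.5)
place(80.3,9.8,0.179)
im,K=tray_look(["amber","blue","red"],[26,28,32]); cv2.imwrite("pics/b.png",im[:,:,::-1])
E
```

```text
see [array([ 442.5, -108.3]), np.float64(63.2), np.float64(48.9), np.float64(-22.4)]
ok
grip 48.99732480277867 46.58173441886902 [ 443.2 -108.4  -36.2]
contact True dz [0.43 0.2  0.21] [-0.7  0.1  5.3]
t 26.4167
amber s,y 21.3 -1.3 size 51.2 38.0 ang 90.0
blue s,y 77.7 -1.2 size 70.6 52.2 ang -0.0
red s,y 6.5 -0.0 size 78.0 28.8 ang 90.0
```

View pics/b.png

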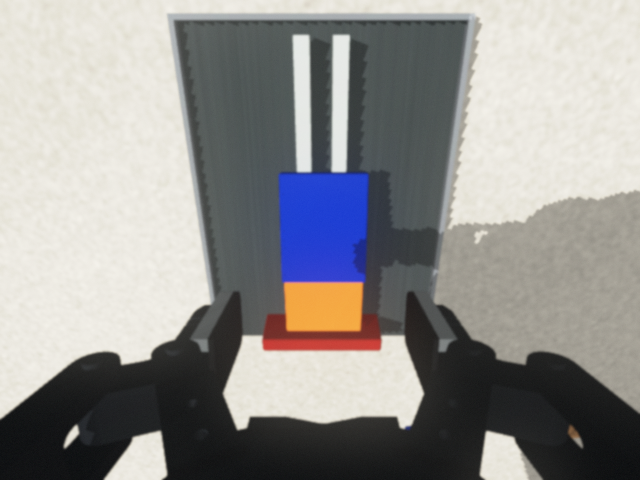

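Blue (325,226) is lapped over amber (323,306), in line with the runners. I'll work out blue's actual ends, then fetch green.

```bash
python3 - <<'E'
from h import *
im,K=cam("wrist")
b=blobs(im,"blue",120)[0]; a=blobs(im,"amber",120); a=[x for x in a if len(x) and abs(x[:,0].mean()-323)<40][0]
S=lambda v,z:(ray(K,[(324,v)],z)[0,:2]-START[:2])@E
far=S(b[:,1].min(),18); near=S(b[:,1].max()+1,37.4-0); am=S(a[:,1].max()+1,26)
print("blue far bottom",far,"near top",near,"amber near",am)
blue=far-31.27; blue2=near+31.98-.7; print("blue centre",blue,blue2)
sb=(blue+blue2)/2; print("target",sb+45)
assert 76<sb<86
pick("green",(508.8,-253.6),30.2)
place(sb+45,9.8,0.179)
im,K=tray_look(["amber","blue","green"],[26,28,28]); cv2.imwrite("pics/g.png",im[:,:,::-1])
E
```

```text
blue far bottom 110.15475036628092 near top 48.18335562370306 amber near 1.3687671641298393
blue centre 78.88475036628093 79.46335562370305
target 124.174052994992
see [array([ 509.9, -256.4]), np.float64(63.2), np.float64(48.0), np.float64(30.3)]
ok
grip 48.74058083075299 46.94884479045868 [ 510.7 -256.6  -36.1]
contact True dz [0.4  0.14 0.66] [-0.7  0.6  4.2]
t 36.3333
amber s,y 20.2 -1.1 size 51.0 35.8 ang 90.0
blue s,y 64.8 -1.3 size 52.2 48.2 ang 90.0
green s,y 124.9 -1.1 size 69.2 51.9 ang -0.0
```

View pics/g.png

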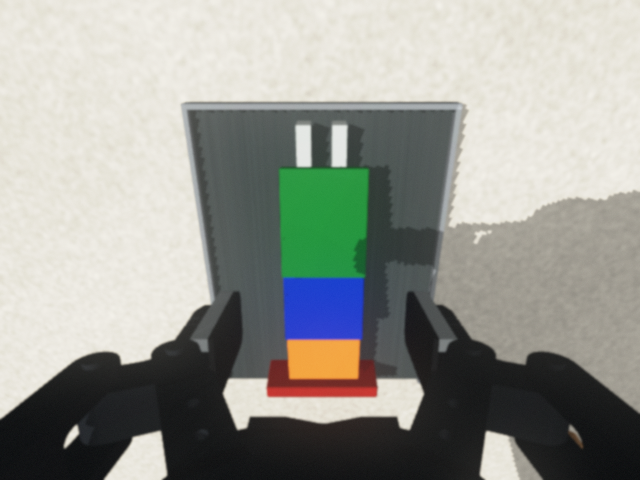

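Green (324,223) laps blue (324,308), which laps amber (323,360) at the stop, in one straight centred row. The gripper is clear of everything, so I'm handing in.

```bash
python3 -c "
from workcell import manip
print(manip.finish_job())"
```

```text
the job is handed in; nothing more can be done
None
```

I handed the job in at about 36 s: the last wrist picture shows amber at the stop, blue lapped over it and green over blue, straight and about 1 mm off the middle line, but no pass/fail verdict came back.

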